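# Sort returned medicines into the stock trays

## Task

Sort the five medicines standing in front of the trays: both brown glass bottles go into the blue tray and both lilac-capped white syrup bottles into the yellow tray, one bottle to each bay, and the tall carton goes into the green tray. Each must stand upright, flat on the floor of its bay. Do not disturb the plain white bottle and the dropper bottle that stand behind the trays.

Things in the scene. Friction and masses are not known exactly. Their poses are not given: they have to be found in the camera images.
- amber_large: the larger brown glass medicine bottle with a white screw cap: body 43 mm in diameter up to 60 mm high, 90 mm high overall with its cap. (A brown bottle at the far back edge is no part of the job.) Origin at the centre of its underside, z up along its axis. Loose; stands upright at the start.
- amber_small: the smaller brown glass medicine bottle with a white screw cap: body 38 mm in diameter up to 50 mm high, 76 mm high overall with its cap. Origin at the centre of its underside, z up along its axis. Loose; stands upright at the start.
- syrup_tall: the larger white syrup bottle with a lilac cap and a teal label band: body 47 mm in diameter, 124 mm high overall with its cap, straight to about 65 mm up, then tapering to the cap; a grip 65 to 80 mm up holds. Origin at the centre of its underside, z up along its axis. Loose; stands upright at the start.
- syrup_short: the smaller white syrup bottle with a lilac cap and a lilac label band: body 44 mm in diameter, 116 mm high overall with its cap, straight to about 62 mm up, then tapering to the cap; a grip 62 to 75 mm up holds. Origin at the centre of its underside, z up along its axis. Loose; stands upright at the start.
- carton: tall folding carton, white, green and blue: 40 mm (its x) by 46 mm (its y) by 122 mm high, rigid. Origin at the centre of its underside, z up along its axis. Loose; stands upright at the start.
- tray_blue: blue shallow tray with two bays, for the brown glass bottles. Fixed. Outer 76 x 153 mm (x by y), 24 mm high, floor and walls 3 mm thick. Origin: centre of its underside; z up; at yaw 0 x points away from the robot. A full-height wall divides it into two bays along y: centres at y = +37.5 and -37.5 mm, x = 0, each 70 (x) by 72 mm (y) inside, floor 3 mm above the origin.
- tray_yellow: yellow shallow tray with two bays, for the lilac-capped syrup bottles. Fixed. Outer 76 x 153 mm (x by y), 24 mm high, floor and walls 3 mm thick. Origin: centre of its underside; z up; at yaw 0 x points away from the robot. A full-height wall divides it into two bays along y: centres at y = +37.5 and -37.5 mm, x = 0, each 70 (x) by 72 mm (y) inside, floor 3 mm above the origin.
- tray_green: green shallow tray with a single bay, for the carton. Fixed. Outer 76 x 78 mm (x by y), 24 mm high, floor and walls 3 mm thick. Origin: centre of its underside; z up; at yaw 0 x points away from the robot. The bay is centred on the origin, 70 mm (x) by 72 mm (y) inside, floor 3 mm above the origin; the carton fits at any yaw.
- white_bottle: bystander: plain white bottle with a white cap, 42 mm in diameter, 104 mm high, loose, standing behind the trays; leave it alone. Origin at the centre of its underside.
- dropper: bystander: slim white dropper bottle with a pointed cap and an orange label, 35 mm in diameter, 119 mm high, loose, standing behind the trays; leave it alone. Origin at the centre of its underside.
Not all that is in view belongs to the job. Leave any black or red look-alike of the amber_small alone.

How it is judged:
By the outcome, as a careful person would: the job done as asked, in the order asked, and still so for the second after the job is handed in, with the robot touching nothing.
It also fails if it takes over 115 s, if anything falls off the work surface, if the arm or the gripper's body presses on something with over 40 N, if the wrist force passes 120 N, or if a joint passes its speed limit or range.

## Robot

A 6-joint arm with a two-finger parallel gripper is mounted at the origin on a cart in front of the work surface, level with it; the furniture and walls round the work are solid. World frame = base frame: x ahead of the robot, y to its left, z up, the work surface at z = 0. Lengths are in mm, angles in rad, forces in N, time in s.
With the tool pointing down it reaches from about 350 to 775 mm from the base axis. Payload 7.3 kg.
Tool frame: the origin (TCP) lies between the finger pads; the fingertips stand 14 mm ahead of it and the grasp point (between the pads) lies 5 mm behind it; z points along the fingers, y is the line along which they close (so a half turn about z gives the same grasp; the last joint's range is limited). The gripper opens to 92 mm and grips with 3 to 60 N. Pads are 19 mm wide; open, the fingers measure 130 mm over their backs; the gripper's body (75 mm by 190 mm) begins 47 mm behind the grasp point.
Start: joints at [-1.379, 0.342, 1.524, -0, 1.275, -0.146], TCP at [174.014, -495.343, 215.241] pointing down, gripper open.
Joint ranges: [-2.53, 2.53], [-0.77, 2.02], [0.04, 2.7], [-1, 4.14], [0.28, 2.66], [-3.11, 3.11]. Speed limits (rad/s): [2.57, 2.57, 3.14, 3.14, 3.14, 3.14].

## Interface

Orientations are given as [roll, pitch, yaw] about the fixed x, y, z axes, in that order (R = Rz(yaw) Ry(pitch) Rx(roll)).
In Python, from plant import get_obs, cams, close_job gives the robot as it stands. The module is installed in compiled form; this text tells all that it offers.
- The arm moves only by the shell command python3 -m creep 'ROWS'. ROWS is JSON, a list of rows, each an object of numbers: "hand": the opening, from 0 (shut) to 1 (fully open); "tx", "ty", "tz": the shift along the tool's x, y, z in m; "spin": the turn about the tool's z in degrees. In form: [{"hand": .., "tx": .., "ty": .., "tz": .., "spin": ..}, ...]. A call has 1 to 5 rows; each row shifts and turns the commanded pose from where the row before left it, along the tool's axes as they then stand; what a row does not reach is not made up. A row lasts 1/8 s, in which the tool goes at most 62.5 mm and 10.7 degrees, less where a joint would pass 70% of its speed; a pose out of reach is approached as far as the arm can. A call is refused whole if a number of a shift passes 0.0625 or a number of a turn 10.7, either way. A call with a gripper value outside its range is refused whole. The fingers move at their own pace and stop on an object; the grip force is fixed at half the most. Time passes only in rows, so rows that do not move let the fingers close. It gives the time, the measured TCP pose, the force, the opening and the grip force at its end, in the units of the state.
- get_obs(): the state, without advancing time (a new reading comes with each control period).
- cams.capture(name): name is "scene" or "side" or "wrist"; returns a dict with "color" (384x512x3 uint8, red, green, blue), "K" (3x3 intrinsics, pixels), "k1" (the pictures are not rectified: a ray, as slopes to the right and down, at radius r is drawn at 1 + k1 r^2 times it, then the intrinsics apply), "R" (3x3) and "t" (3): a world point X has camera coordinates R X + t. Camera axes: x right, y down, z forward; pixel columns grow to the right and rows downward; lengths in mm; the calibration is good to about 2 mm. A picture is of the moment at which its call begins. There is no depth.
- close_job(): hands the job in; it is judged then, once.
The state is a dict: "time": time; "joint_positions": joint angles; "dq": joint speeds; "tau": joint torques, N m; "tool_pos": TCP position; "tcp_rot": TCP orientation; "contact_force": force on the tool from outside, world axes, zero at the start; "moment": the same for the moment, N m; "grip_width": finger opening in mm; "finger_force": force on a finger pad.
Only numpy, scipy, OpenCV 4.12 (cv2) and the standard library are available. Lean on these libraries where they do the work, as an engineer would, in place of code of your own. Each camera call takes 0.05 s, during which the arm holds its last target. There are 200 camera calls.

## Working session

There is one attempt and no reset: what is moved stays moved. The work goes in short steps, Python scripts to look and compute and a shell command to move; the robot and the scene stay as the last step left them, time stands still between calls to the robot, and variables do not carry over. Pictures are saved under pics/ and viewed, at most 14 in all, crops included, and the job is handed in when it is done.

```bash
mkdir -p pics
python3 - <<'E'
from plant import get_obs,cams
import cv2,numpy as np,pickle
o=get_obs();print(o)
d={}
for n in("scene","side"):
    c=cams.capture(n);d[n]=c
    cv2.imwrite(f"pics/{n}0.png",cv2.resize(c["color"][:,:,::-1],(800,600),interpolation=cv2.INTER_CUBIC))
    print(n,c["K"].tolist(),c["k1"],c["R"].tolist(),c["t"].tolist())
pickle.dump(d,open("d.pkl","wb"))
E
```

```text
{'time': 0.0, 'joint_positions': array([-1.37897893e+00,  3.42697437e-01,  1.52503172e+00, -1.16724176e-05,
        1.27539413e+00, -1.46003446e-01]), 'dq': array([ 0.00034402, -0.00082263,  0.00062053, -0.00019616,  0.00064994,
       -0.001961  ]), 'tau': array([-4.81107600e-04, -4.31243634e+01, -2.44214988e+01,  7.16820988e-02,
        5.59913332e-02, -1.17936665e-04]), 'tool_pos': array([ 173.93446397, -494.89329755,  214.55296968]), 'tcp_rot': array([-3.14007667e+00, -2.11642679e-04,  3.37824090e-01]), 'contact_force': array([-0.91288547,  0.26369352,  0.01561144]), 'moment': array([ 0.04378357, -0.03181751,  0.00619742]), 'finger_force': 0.0, 'grip_width': 91.9799216527776}
scene [[412.6925430404816, 0.0, 251.71736557935137], [0.0, 412.6925430404816, 188.05636148470856], [0.0, 0.0, 1.0]] 0.012233393904922698 [[-0.8325150077054239, -0.5534651839544913, 0.02439368966473284], [-0.2967455289842854, 0.40831283934328166, -0.8632628315033981], [0.46782566515003715, -0.725917981164297, -0.504164885379056]] [470.78247769415344, 182.5019570580436, 986.9239236878938]
side [[404.4709411159315, 0.0, 250.72970892286426], [0.0, 404.4709411159315, 190.94147915437208], [0.0, 0.0, 1.0]] -0.12790266178482043 [[-0.9866219525675459, -0.1614504163116203, -0.022602782673981872], [-0.07517906852065888, 0.5736110560444584, -0.8156705609741761], [0.14465555768157978, -0.8030592253728025, -0.5780749520394959]] [525.582175906745, 75.15050425255686, 1093.3607027491937]
```

View pics/scene0.png

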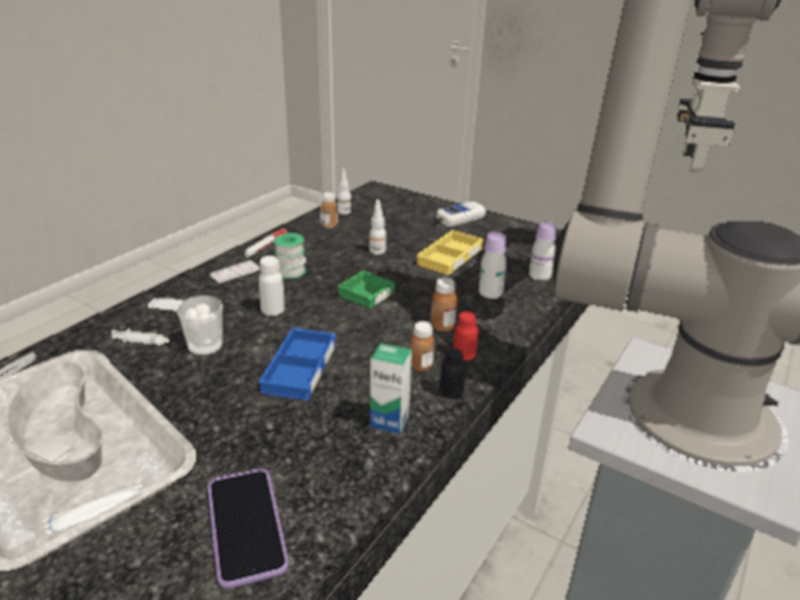

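View pics/side0.png

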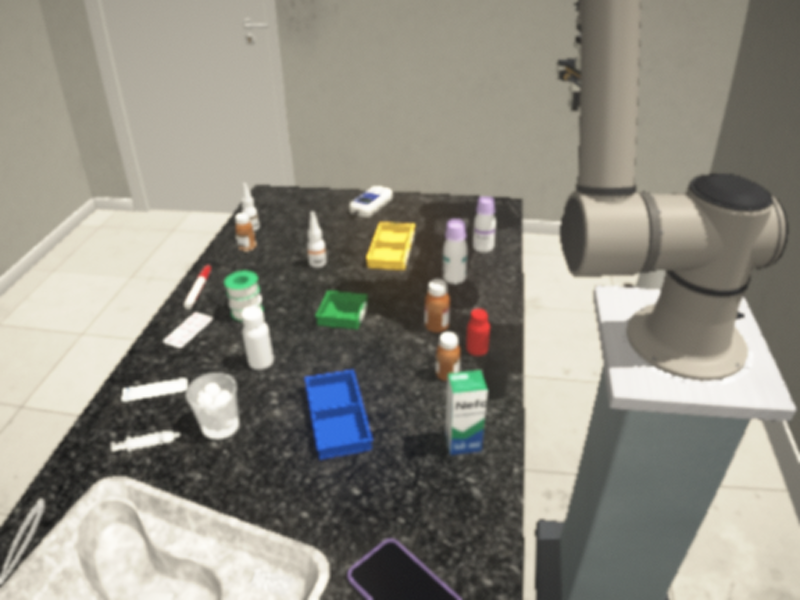

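The scene view (800 px wide) has blue tray ~(298,362), green (366,289), yellow (450,252), ambers (444,305) and (423,347), carton (390,388), syrups (493,266) and (543,252). The red (466,337) and black (453,374) look-alikes stand close to the ambers. The side view agrees, but the black one is hidden behind the carton.

```bash
cat > h.py <<'E'
import cv2,numpy as np
def cast(c,p,z):
    """pixels (native 512x384) -> world points on plane z"""
    K,k1,R,t=c["K"],c["k1"],np.array(c["R"]),np.array(c["t"])
    p=np.array(p,float).reshape(-1,1,2)
    # model: drawn = ray*(1+k1 r^2) = OpenCV k1
    u=cv2.undistortPoints(p,np.array(K),np.array([k1,0,0,0,0.])).reshape(-1,2)
    d=np.c_[u,np.ones(len(u))]@R; o=-R.T@t
    return o+d*((z-o[2])/d[:,2])[:,None]
def project(c,X):
    return cv2.projectPoints(np.array(X,float).reshape(-1,1,3),cv2.Rodrigues(np.array(c["R"]))[0],np.array(c["t"]),np.array(c["K"]),np.array([c["k1"],0,0,0,0.]))[0].reshape(-1,2)
HSV=dict(blue=((105,150,60),(125,255,255)),yellow=((20,120,80),(32,255,255)),green=((50,120,30),(85,255,255)),
 lilac=((125,35,90),(160,255,255)),amber=((5,120,60),(16,255,255)),red=((0,180,80),(3,255,255)))
def blobs(c,col,amin=40):
    h=cv2.cvtColor(c["color"],cv2.COLOR_RGB2HSV); m=cv2.inRange(h,*map(np.array,HSV[col]))
    m=cv2.morphologyEx(m,cv2.MORPH_CLOSE,np.ones((3,3)))
    cs=cv2.findContours(m,cv2.RETR_EXTERNAL,cv2.CHAIN_APPROX_NONE)[0]
    return sorted([k for k in cs if cv2.contourArea(k)>amin],key=cv2.contourArea,reverse=True)
def cen(k):
    m=cv2.moments(k);return m["m10"]/m["m00"],m["m01"]/m["m00"]
E
python3 - <<'E'
import pickle;from h import *
np.set_printoptions(suppress=True,precision=0)
d=pickle.load(open("d.pkl","rb"))
for n,c in d.items():
    print(n)
    for col in("blue","green","yellow"):
        for k in blobs(c,col,150)[:3]:
            q=cv2.approxPolyDP(cv2.convexHull(k),3,True).reshape(-1,2)
            print(col,"px",q.tolist());print(" z24",cast(c,q,24)[:,:2].tolist().__repr__() if 0 else cast(c,q,24)[:,:2].round().tolist());print(" z0",cast(c,q,0)[:,:2].round().tolist())
    for col,zs in(("lilac",(107,115,60)),("amber",(25,30)),("red",(30,))):
        for k in blobs(c,col,25)[:5]:
            print(col,np.round(cen(k)),cv2.boundingRect(k),[cast(c,[cen(k)],z)[0,:2].round().tolist() for z in zs])
c=d["scene"];s=1.5625
P=np.array([[372,357],[380,346],[411,349],[407,362]])/s
print("carton top scene",cast(c,P,122)[:,:2])
c=d["side"];P=np.array([[447,374],[455,390],[486,388],[484,372]])/s
print("carton top side",cast(c,P,122)[:,:2])
c=d["scene"];print("black base, white, dropper",cast(c,np.array([[453,392],[272,308],[377,250]])/s,0)[:,:2])
E
```

```text
scene
blue px [[213, 214], [196, 255], [167, 250], [166, 243], [187, 210]]
 z24 [[567.0, 186.0], [494.0, 343.0], [561.0, 368.0], [581.0, 350.0], [636.0, 212.0]]
 z0 [[590.0, 158.0], [513.0, 321.0], [583.0, 347.0], [604.0, 328.0], [661.0, 185.0]]
green px [[217, 183], [233, 174], [248, 179], [251, 186], [236, 196], [218, 189]]
 z24 [[661.0, 47.0], [656.0, -28.0], [599.0, -29.0], [568.0, 1.0], [571.0, 75.0], [637.0, 74.0]]
 z0 [[688.0, 14.0], [682.0, -64.0], [623.0, -65.0], [590.0, -34.0], [594.0, 43.0], [662.0, 41.0]]
yellow px [[308, 152], [308, 159], [287, 175], [267, 169], [267, 162], [289, 147]]
 z24 [[538.0, -317.0], [513.0, -266.0], [514.0, -124.0], [587.0, -121.0], [614.0, -164.0], [613.0, -313.0]]
 z0 [[560.0, -364.0], [533.0, -312.0], [535.0, -163.0], [610.0, -160.0], [638.0, -205.0], [637.0, -361.0]]
lilac [157. 338.] (132, 299, 53, 78) [[344.0, 608.0], [338.0, 613.0], [375.0, 583.0]]
lilac [316. 154.] (310, 149, 14, 11) [[438.0, -153.0], [431.0, -138.0], [477.0, -246.0]]
lilac [348. 147.] (343, 143, 13, 11) [[378.0, -263.0], [372.0, -245.0], [412.0, -365.0]]
amber [283. 197
[... 1315 characters left out ...]
0) [[434.0, 566.0], [433.0, 571.0], [440.0, 539.0]]
lilac [292. 146.] (285, 140, 14, 13) [[431.0, -159.0], [430.0, -144.0], [436.0, -243.0]]
lilac [311. 131.] (305, 126, 12, 10) [[378.0, -268.0], [378.0, -252.0], [379.0, -362.0]]
amber [279. 199.] (272, 188, 16, 25) [[451.0, 2.0], [450.0, 9.0]]
amber [286. 230.] (280, 222, 15, 21) [[419.0, 135.0], [418.0, 141.0]]
amber [157. 147.] (151, 143, 12, 15) [[906.0, -244.0], [902.0, -235.0]]
red [306. 210.] (301, 199, 12, 25) [[372.0, 49.0]]
carton top scene [[397. 312.]
 [403. 284.]
 [364. 264.]
 [352. 293.]]
carton top side [[408. 276.]
 [395. 306.]
 [354. 297.]
 [358. 265.]]
black base, white, dropper [[ 336.  176.]
 [ 738.  155.]
 [ 719. -165.]]
```

```bash
cat > go.py <<'E'
import sys,numpy as np
from plant import get_obs
# usage: go.py x y z [yawdeg] -> total shift in tool axes (m) and spin (deg), shift first
o=get_obs();p=o["tool_pos"];r=o["tcp_rot"];y=r[2]
t=np.array(list(map(float,sys.argv[1:4])))-p
a=(np.array([[np.cos(y),np.sin(y)],[np.sin(y),-np.cos(y)]])@t[:2])
n=max(1,int(np.ceil(np.hypot(np.hypot(*a),t[2])/60)))
print("t",round(o["time"],2),"pos",p.round(1),"yaw",np.degrees(y).round(1),"tot tx %.4f ty %.4f tz %.4f"%(*a/1e3,-t[2]/1e3),"rows",n,"each %.4f %.4f %.4f"%(*a/1e3/n,-t[2]/1e3/n),
 "spin %.1f"%(np.degrees(y)-float(sys.argv[4])) if len(sys.argv)>4 else "","F",o["contact_force"].round(1),"w",round(o["grip_width"],1),"ff",round(o["finger_force"],1))
E
python3 -m creep '[{"hand":1,"tx":0.043,"ty":-0.038},{"hand":1,"tx":0.043,"ty":-0.038},{"hand":1,"tx":0.043,"ty":-0.038},{"hand":1,"tx":0.043,"ty":-0.038},{"hand":1,"tx":0.043,"ty":-0.038}]' && python3 -m creep '[{"hand":1,"tx":0.043,"ty":-0.038},{"hand":1,"tx":0.043,"ty":-0.038},{"hand":1,"tx":0.043,"ty":-0.038},{"hand":1,"tx":0.043,"ty":-0.038},{"hand":1,"tx":0.043,"ty":-0.038}]'
python3 -m creep '[{"hand":1}]'; python3 go.py 453 7 215 20
python3 - <<'E'
from plant import cams
import cv2,pickle
c=cams.capture("wrist");pickle.dump(c,open("w1.pkl","wb"));cv2.imwrite("pics/w1.png",c["color"][:,:,::-1])
E
```

```text
t 0.1 pos [ 173.9 -494.9  214.6] yaw 19.4 tot tx 0.4296 ty -0.3811 tz -0.0004 rows 10 each 0.0430 -0.0381 -0.0000 spin -0.6 F [-0.2 -0.1 -0.7] w 91.8 ff 0.0invalid input at $[0]: expected keys hand, tx, ty, tz, spin
invalid input at $[0]: expected keys hand, tx, ty, tz, spin
```

View pics/w1.png

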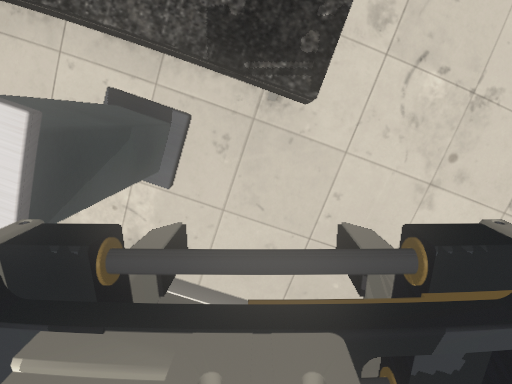

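The rows need all five keys. The wrist view shows the floor and table edge, with the fingers at rows 225–300. It looks toward the tool's +x.

```bash
python3 -m creep '[{"hand":1,"tx":0.043,"ty":-0.038,"tz":0,"spin":0},{"hand":1,"tx":0.043,"ty":-0.038,"tz":0,"spin":0},{"hand":1,"tx":0.043,"ty":-0.038,"tz":0,"spin":0},{"hand":1,"tx":0.043,"ty":-0.038,"tz":0,"spin":0},{"hand":1,"tx":0.043,"ty":-0.038,"tz":0,"spin":0}]' && python3 -m creep '[{"hand":1,"tx":0.043,"ty":-0.038,"tz":0,"spin":0},{"hand":1,"tx":0.043,"ty":-0.038,"tz":0,"spin":0},{"hand":1,"tx":0.043,"ty":-0.038,"tz":0,"spin":0},{"hand":1,"tx":0.013,"ty":-0.038,"tz":0,"spin":0},{"hand":1,"tx":0,"ty":0,"tz":0,"spin":0}]'
python3 go.py 453 7 215 20
python3 - <<'E'
from plant import cams
import cv2,pickle
c=cams.capture("wrist");pickle.dump(c,open("w2.pkl","wb"));cv2.imwrite("pics/w2.png",c["color"][:,:,::-1]);print(c["K"],c["k1"],c["R"],c["t"])
E
```

```text
time: 0.78
tool_pos: [314.4, -243.1, 215.2]
tcp_rot: [3.141, -0.0, 0.337]
contact_force: [0.8, -0.0, -0.0]
grip_width: 91.8
finger_force: 0.0
time: 1.4
tool_pos: [397.2, -52.1, 215.0]
tcp_rot: [-3.141, 0.0, 0.342]
contact_force: [-0.1, -0.2, 0.6]
grip_width: 91.8
finger_force: 0.0
t 1.4 pos [397.2 -52.1 215. ] yaw 19.6 tot tx 0.0724 ty -0.0369 tz 0.0000 rows 2 each 0.0362 -0.0185 0.0000 spin -0.4 F [-0.1 -0.2  0.6] w 91.8 ff 0.0
[[279.05998525   0.         261.43519854]
 [  0.         279.05998525 195.81380531]
 [  0.           0.           1.        ]] -0.059242543933275764 [[ 3.35015662e-01 -9.42212381e-01 -5.79590185e-04]
 [-9.10140570e-01 -3.23771126e-01  2.58488685e-01]
 [-2.43738894e-01 -8.60702494e-02 -9.66014112e-01]] [-182.61880055  311.69925722  482.75076046]
```

View pics/w2.png

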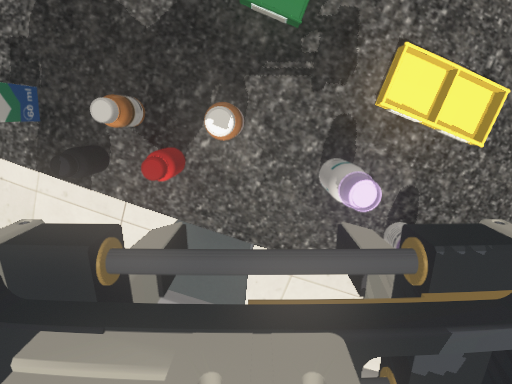

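The wrist view shows the large amber cap at (220,122), the small cap at (104,110), the tall syrup cap at (363,194), the yellow tray at (408,45)-(507,93)-(483,143)-(378,100), red at (155,166) and black at about (80,163).

Run:
```python
import pickle;from h import *
np.set_printoptions(suppress=True,precision=0)
c=pickle.load(open("w2.pkl","rb"))
for n,p,z in(("large",(220,122),90),("small",(104,110),76),("tall",(363,194),124),("redcap",(153,168),76),("black",(72,166),76)): print(n,cast(c,[p],z)[0,:2])
k=max(blobs(c,"yellow"),key=cv2.contourArea);q=cv2.approxPolyDP(cv2.convexHull(k),3,True).reshape(-1,2)
print(q.tolist(),cast(c,q,24)[:,:2],cast(c,q,0)[:,:2]);
r=cv2.minAreaRect(cast(c,cv2.convexHull(k),24)[:,:2].astype(np.float32));print(r)
```

```text
large [448.  11.]
small [418. 137.]
tall [ 431. -146.]
redcap [374.  69.]
black [345. 160.]
[[404, 42], [511, 90], [482, 147], [375, 104], [394, 55]] [[ 610. -160.]
 [ 613. -318.]
 [ 534. -317.]
 [ 531. -156.]
 [ 592. -154.]] [[ 620. -168.]
 [ 623. -337.]
 [ 538. -336.]
 [ 536. -164.]
 [ 601. -162.]]
((571.7353515625, -236.55801391601562), (82.2748031616211, 165.0340576171875), 0.29180654883384705)
```

```bash
python3 -m creep '[{"hand":1,"tx":0.035,"ty":-0.02,"tz":0,"spin":0},{"hand":1,"tx":0.035,"ty":-0.02,"tz":0,"spin":0},{"hand":1,"tx":0,"ty":0,"tz":0.045,"spin":0},{"hand":1,"tx":0,"ty":0,"tz":0.035,"spin":0},{"hand":1,"tx":0,"ty":0,"tz":0,"spin":0}]'
python3 go.py 449 10 43 20
```

```text
time: 2.08
tool_pos: [448.7, 5.7, 133.3]
tcp_rot: [-3.139, 0.005, 0.336]
contact_force: [-0.1, 0.3, 0.7]
grip_width: 91.8
finger_force: 0.0
t 2.08 pos [448.7   5.7 133.3] yaw 19.3 tot tx 0.0017 ty -0.0040 tz 0.0903 rows 2 each 0.0009 -0.0020 0.0451 spin -0.7 F [-0.1  0.3  0.7] w 91.8 ff 0.0
```

```bash
python3 -m creep '[{"hand":1,"tx":0.001,"ty":-0.003,"tz":0.03,"spin":0},{"hand":1,"tx":0,"ty":0,"tz":0.03,"spin":0},{"hand":1,"tx":0,"ty":0,"tz":0.03,"spin":0},{"hand":1,"tx":0,"ty":0,"tz":0,"spin":0},{"hand":0,"tx":0,"ty":0,"tz":0,"spin":0}]'
python3 -m creep '[{"hand":0,"tx":0,"ty":0,"tz":0,"spin":0},{"hand":0,"tx":0,"ty":0,"tz":0,"spin":0},{"hand":0,"tx":0,"ty":0,"tz":0,"spin":0},{"hand":0,"tx":0,"ty":0,"tz":0,"spin":0},{"hand":0,"tx":0,"ty":0,"tz":0,"spin":0}]'
```

```text
time: 2.7
tool_pos: [451.6, 9.1, 46.8]
tcp_rot: [3.14, -0.002, 0.337]
contact_force: [-0.3, 0.0, -0.3]
grip_width: 86.0
finger_force: 0.0
time: 3.32
tool_pos: [450.2, 9.8, 45.2]
tcp_rot: [3.142, 0.0, 0.338]
contact_force: [0.1, 0.6, 0.3]
grip_width: 40.0
finger_force: 30.0
```

```bash
python3 -m creep '[{"hand":0,"tx":0,"ty":0,"tz":-0.03,"spin":0},{"hand":0,"tx":0,"ty":0,"tz":-0.05,"spin":0},{"hand":0,"tx":0,"ty":0,"tz":-0.05,"spin":-5},{"hand":0,"tx":0,"ty":0,"tz":-0.04,"spin":-10},{"hand":0,"tx":0,"ty":0,"tz":0,"spin":-10}]'
python3 -m creep '[{"hand":0,"tx":0,"ty":0,"tz":0,"spin":-10},{"hand":0,"tx":0,"ty":0,"tz":0,"spin":-10},{"hand":0,"tx":0,"ty":0,"tz":0,"spin":-10},{"hand":0,"tx":0,"ty":0,"tz":0,"spin":-10},{"hand":0,"tx":0,"ty":0,"tz":0,"spin":-10}]'
python3 -m creep '[{"hand":0,"tx":0,"ty":0,"tz":0,"spin":-10},{"hand":0,"tx":0,"ty":0,"tz":0,"spin":-6},{"hand":0,"tx":0,"ty":0,"tz":0,"spin":0}]'
python3 go.py 575 266 215 111
python3 - <<'E'
from plant import cams
import cv2,pickle
c=cams.capture("wrist");pickle.dump(c,open("w3.pkl","wb"));cv2.imwrite("pics/w3.png",c["color"][:,:,::-1])
E
```

```text
time: 3.95
tool_pos: [451.9, 9.5, 218.3]
tcp_rot: [3.136, -0.004, 0.78]
contact_force: [-0.5, -0.2, -0.8]
grip_width: 40.5
finger_force: 29.9
time: 4.58
tool_pos: [450.0, 9.8, 214.9]
tcp_rot: [-3.141, -0.0, 1.653]
contact_force: [0.5, 0.3, -1.4]
grip_width: 40.5
finger_force: 29.9
time: 4.95
tool_pos: [450.0, 9.8, 215.0]
tcp_rot: [-3.141, -0.0, 1.925]
contact_force: [0.1, -1.0, -1.3]
grip_width: 40.1
finger_force: 29.9
t 4.95 pos [450.    9.8 215. ] yaw 110.3 tot tx 0.1970 ty 0.2061 tz -0.0000 rows 5 each 0.0394 0.0412 -0.0000 spin -0.7 F [ 0.1 -1.  -1.3] w 40.1 ff 29.9
```

View pics/w3.png

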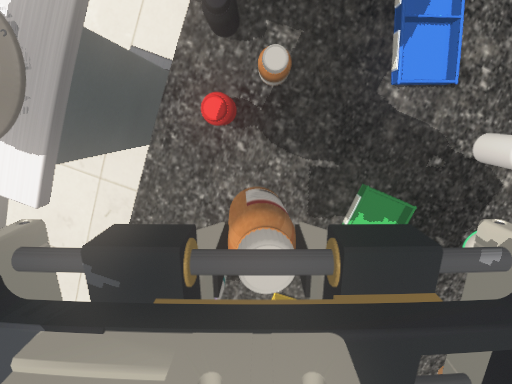

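The large amber bottle is held, with its cap at (265,262). The blue tray is at (428,40), the small amber cap at (275,58) and the green tray at (380,212).

```bash
python3 -m creep '[{"hand":0,"tx":0.04,"ty":0.04,"tz":0,"spin":0},{"hand":0,"tx":0.03,"ty":0.045,"tz":0,"spin":0},{"hand":0,"tx":0.02,"ty":0.045,"tz":0,"spin":0},{"hand":0,"tx":0,"ty":0.03,"tz":0,"spin":0},{"hand":0,"tx":0,"ty":0,"tz":0,"spin":0}]'
cat > tray.py <<'E'
import sys,pickle;from h import *
from plant import cams
c=cams.capture("wrist");pickle.dump(c,open("w.pkl","wb"))
cv2.imwrite("pics/t.png",c["color"][:,:,::-1])
for col in sys.argv[1:]:
    k=blobs(c,col)[0];h=cv2.convexHull(k)
    q=cv2.approxPolyDP(h,3,True).reshape(-1,2)
    print(col,q.tolist(),cast(c,q,24)[:,:2].round().tolist(),cv2.minAreaRect(cast(c,h,24)[:,:2].astype(np.float32)),cv2.minAreaRect(cast(c,h,0)[:,:2].astype(np.float32)))
E
python3 tray.py blue green; python3 go.py 561 301 215
```

```text
time: 5.62
tool_pos: [569.9, 150.5, 214.0]
tcp_rot: [-3.141, -0.0, 1.925]
contact_force: [0.0, -0.7, -1.7]
grip_width: 40.0
finger_force: 29.9
blue [[329, 22], [328, 152], [268, 155], [263, 26]] [[580.0, 350.0], [639.0, 209.0], [568.0, 178.0], [509.0, 319.0]] ((574.4803466796875, 263.7180480957031), (78.9066162109375, 155.58648681640625), 22.305652618408203) ((576.3798217773438, 266.9677429199219), (84.1557846069336, 165.9366912841797), 22.305644989013672)
green [[236, 276], [249, 298], [229, 294]] [[586.0, -2.0], [617.0, -31.0], [586.0, -35.0]] ((600.3230590820312, -17.929264068603516), (32.196533203125, 32.99807357788086), 0.6725710034370422) ((603.9417724609375, -33.41579055786133), (34.33832931518555, 35.193233489990234), 0.6725689768791199)
t 5.67 pos [568.8 150.  214.2] yaw 110.3 tot tx 0.1444 ty 0.0451 tz -0.0008 rows 3 each 0.0481 0.0150 -0.0003  F [-0.5 -0.2 -0.8] w 40.3 ff 29.9
```

View pics/t.png

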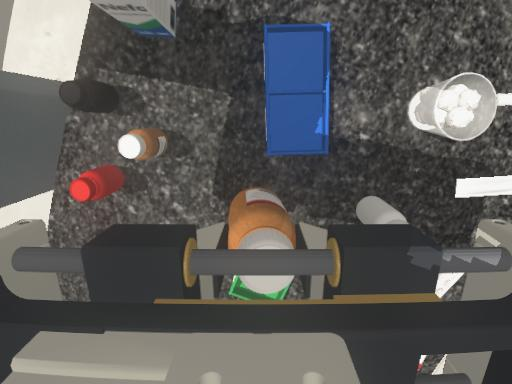

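Clear view: blue tray spans (263,22)-(329,155), the held bottle sits at (262,230), and the white bystander at (380,215) is well clear.

```bash
python3 -m creep '[{"hand":0,"tx":0.035,"ty":0.011,"tz":0,"spin":0},{"hand":0,"tx":0.036,"ty":0.011,"tz":0,"spin":0},{"hand":0,"tx":0.036,"ty":0.011,"tz":0,"spin":0},{"hand":0,"tx":0.036,"ty":0.011,"tz":0,"spin":0},{"hand":0,"tx":0,"ty":0,"tz":0,"spin":-2}]'
python3 -m creep '[{"hand":0,"tx":0,"ty":0,"tz":0.03,"spin":0},{"hand":0,"tx":0,"ty":0,"tz":0.04,"spin":0},{"hand":0,"tx":0,"ty":0,"tz":0.03,"spin":0},{"hand":0,"tx":0,"ty":0,"tz":0,"spin":0}]'
python3 go.py 560 298.5 49.5
```

```text
time: 6.3
tool_pos: [559.1, 300.7, 215.1]
tcp_rot: [-3.141, -0.0, 1.964]
contact_force: [0.3, 0.1, -1.6]
grip_width: 40.0
finger_force: 29.9
time: 6.8
tool_pos: [558.7, 297.1, 113.0]
tcp_rot: [-3.136, 0.0, 1.96]
contact_force: [0.6, 0.3, -0.5]
grip_width: 40.0
finger_force: 29.9
t 6.8 pos [558.7 297.1 113. ] yaw 112.3 tot tx 0.0008 ty 0.0018 tz 0.0635 rows 2 each 0.0004 0.0009 0.0318  F [ 0.6  0.3 -0.5] w 40.0 ff 29.9
```

```bash
python3 -m creep '[{"hand":0,"tx":0,"ty":0.001,"tz":0.035,"spin":0},{"hand":0,"tx":0,"ty":0,"tz":0.023,"spin":0},{"hand":0,"tx":0,"ty":0,"tz":0.005,"spin":0},{"hand":0,"tx":0,"ty":0,"tz":0.002,"spin":0},{"hand":0,"tx":0,"ty":0,"tz":0,"spin":0}]'
python3 go.py 560 298.5 48.5
```

```text
time: 7.42
tool_pos: [562.2, 299.7, 51.7]
tcp_rot: [3.139, 0.0, 1.961]
contact_force: [-0.3, -0.1, -1.5]
grip_width: 40.1
finger_force: 29.9
t 7.42 pos [562.2 299.7  51.7] yaw 112.3 tot tx -0.0003 ty -0.0025 tz 0.0032 rows 1 each -0.0003 -0.0025 0.0032  F [-0.3 -0.1 -1.5] w 40.1 ff 29.9
```

```bash
python3 -m creep '[{"hand":0,"tx":0,"ty":0,"tz":0.001,"spin":0},{"hand":0,"tx":0,"ty":0,"tz":0,"spin":0},{"hand":0,"tx":0,"ty":0,"tz":0,"spin":0}]'; python3 go.py 560 298.5 48.5
```

```text
time: 7.8
tool_pos: [561.4, 299.6, 49.3]
tcp_rot: [3.141, 0.0, 1.961]
contact_force: [-0.5, -0.6, -1.3]
grip_width: 40.3
finger_force: 29.9
t 7.8 pos [561.4 299.6  49.3] yaw 112.4 tot tx -0.0004 ty -0.0017 tz 0.0008 rows 1 each -0.0004 -0.0017 0.0008  F [-0.5 -0.6 -1.3] w 40.3 ff 29.9
```

```bash
python3 -m creep '[{"hand":0,"tx":0,"ty":0,"tz":0.001,"spin":0},{"hand":0,"tx":0,"ty":0,"tz":0,"spin":0},{"hand":0.75,"tx":0,"ty":0,"tz":0,"spin":0},{"hand":0.75,"tx":0,"ty":0,"tz":0,"spin":0},{"hand":0.75,"tx":0,"ty":0,"tz":0,"spin":0}]'
python3 -m creep '[{"hand":0.75,"tx":0,"ty":0,"tz":0,"spin":0},{"hand":0.75,"tx":0,"ty":0,"tz":-0.02,"spin":0},{"hand":0.75,"tx":0,"ty":0,"tz":-0.045,"spin":0},{"hand":0.75,"tx":0,"ty":0,"tz":-0.05,"spin":0},{"hand":1,"tx":0,"ty":0,"tz":-0.05,"spin":0}]'
python3 -m creep '[{"hand":1,"tx":0,"ty":0,"tz":0,"spin":10.5},{"hand":1,"tx":0,"ty":0,"tz":0,"spin":10.5},{"hand":1,"tx":0,"ty":0,"tz":0,"spin":10.5},{"hand":1,"tx":0,"ty":0,"tz":0,"spin":10.5},{"hand":1,"tx":0,"ty":0,"tz":0,"spin":10.5}]'
python3 -m creep '[{"hand":1,"tx":0,"ty":0,"tz":0,"spin":10.5},{"hand":1,"tx":0,"ty":0,"tz":0,"spin":10.5},{"hand":1,"tx":0,"ty":0,"tz":0,"spin":10.5},{"hand":1,"tx":0,"ty":0,"tz":0,"spin":8.5},{"hand":1,"tx":0,"ty":0,"tz":0,"spin":0}]'
python3 go.py 418 139 215 20
```

```text
time: 8.43
tool_pos: [561.4, 299.5, 48.2]
tcp_rot: [3.142, 0.0, 1.961]
contact_force: [-0.7, 0.5, 0.6]
grip_width: 64.9
finger_force: 0.0
time: 9.05
tool_pos: [561.2, 299.5, 214.8]
tcp_rot: [-3.142, 0.0, 1.961]
contact_force: [-0.0, -0.2, 0.1]
grip_width: 75.2
finger_force: 0.0
time: 9.68
tool_pos: [561.3, 299.5, 213.2]
tcp_rot: [3.142, 0.0, 1.039]
contact_force: [-0.2, 0.2, 0.2]
grip_width: 92.5
finger_force: 0.0
time: 10.3
tool_pos: [561.3, 299.5, 213.1]
tcp_rot: [3.141, 0.0, 0.348]
contact_force: [-0.2, 0.1, 0.3]
grip_width: 91.8
finger_force: 0.0
t 10.3 pos [561.3 299.5 213.1] yaw 19.9 tot tx -0.1895 ty 0.1020 tz -0.0019 rows 4 each -0.0474 0.0255 -0.0005 spin -0.1 F [-0.2  0.1  0.3] w 91.8 ff 0.0
```

```bash
python3 -m creep '[{"hand":1,"tx":-0.045,"ty":0.025,"tz":0,"spin":0},{"hand":1,"tx":-0.048,"ty":0.026,"tz":0,"spin":0},{"hand":1,"tx":-0.048,"ty":0.026,"tz":0,"spin":0},{"hand":1,"tx":-0.048,"ty":0.025,"tz":0,"spin":0},{"hand":1,"tx":0,"ty":0,"tz":0,"spin":0}]'
python3 - <<'E'
import pickle;from h import *
for f,p in(("w2",(104,110)),("w3",(275,58)),("w",(131,146))): print(cast(pickle.load(open(f+".pkl","rb")),[p],76)[0,:2])
E
python3 go.py 418 139 40 20
```

```text
time: 10.92
tool_pos: [415.9, 137.7, 213.5]
tcp_rot: [3.141, 0.001, 0.348]
contact_force: [-0.6, 0.6, -0.2]
grip_width: 91.6
finger_force: 0.0
[418.04554925 136.50728664]
[416.89283992 138.8082235 ]
[418.76845202 140.84938479]
t 10.93 pos [415.9 137.7 213.5] yaw 19.9 tot tx 0.0025 ty -0.0005 tz 0.1735 rows 3 each 0.0008 -0.0002 0.0578 spin -0.1 F [-0.6  0.6 -0.2] w 91.6 ff 0.0
```

```bash
python3 -m creep '[{"hand":1,"tx":0.001,"ty":0,"tz":0.04,"spin":0},{"hand":1,"tx":0,"ty":0,"tz":0.05,"spin":0},{"hand":1,"tx":0,"ty":0,"tz":0.05,"spin":0},{"hand":1,"tx":0,"ty":0,"tz":0.033,"spin":0},{"hand":1,"tx":0,"ty":0,"tz":0,"spin":0}]'
python3 -m creep '[{"hand":0,"tx":0,"ty":0,"tz":0,"spin":0},{"hand":0,"tx":0,"ty":0,"tz":0,"spin":0},{"hand":0,"tx":0,"ty":0,"tz":0,"spin":0},{"hand":0,"tx":0,"ty":0,"tz":0,"spin":0},{"hand":0,"tx":0,"ty":0,"tz":0,"spin":0}]'
python3 go.py 418 139 40 20
```

```text
time: 11.55
tool_pos: [418.3, 139.9, 38.5]
tcp_rot: [-3.141, 0.004, 0.349]
contact_force: [0.5, 0.7, -0.4]
grip_width: 91.8
finger_force: 0.0
time: 12.18
tool_pos: [419.3, 139.7, 40.4]
tcp_rot: [3.141, -0.0, 0.347]
contact_force: [0.1, -0.3, -0.7]
grip_width: 46.1
finger_force: 0.0
t 12.18 pos [419.3 139.7  40.4] yaw 19.9 tot tx -0.0015 ty 0.0002 tz 0.0004 rows 1 each -0.0015 0.0002 0.0004 spin -0.1 F [ 0.1 -0.3 -0.7] w 46.1 ff 0.0
```

```bash
python3 -m creep '[{"hand":0,"tx":0,"ty":0,"tz":0,"spin":0},{"hand":0,"tx":0,"ty":0,"tz":0,"spin":0},{"hand":0,"tx":0,"ty":0,"tz":0,"spin":0},{"hand":0,"tx":0,"ty":0,"tz":-0.03,"spin":0},{"hand":0,"tx":0,"ty":0,"tz":-0.05,"spin":0}]'
python3 -m creep '[{"hand":0,"tx":0,"ty":0,"tz":-0.05,"spin":0},{"hand":0,"tx":0,"ty":0,"tz":-0.045,"spin":-10.5},{"hand":0,"tx":0,"ty":0,"tz":0,"spin":-10.5},{"hand":0,"tx":0,"ty":0,"tz":0,"spin":-10.5},{"hand":0,"tx":0,"ty":0,"tz":0,"spin":-10.5}]'
python3 -m creep '[{"hand":0,"tx":0,"ty":0,"tz":0,"spin":-10.5},{"hand":0,"tx":0,"ty":0,"tz":0,"spin":-10.5},{"hand":0,"tx":0,"ty":0,"tz":0,"spin":-10.5},{"hand":0,"tx":0,"ty":0,"tz":0,"spin":-10.5},{"hand":0,"tx":0,"ty":0,"tz":0,"spin":-8.5}]'
python3 -m creep '[{"hand":0,"tx":0,"ty":0,"tz":0,"spin":0}]'
python3 go.py 588.7 229 215 112
```

```text
time: 12.8
tool_pos: [417.9, 139.5, 119.8]
tcp_rot: [-3.141, 0.004, 0.346]
contact_force: [1.5, 0.9, -1.4]
grip_width: 32.5
finger_force: 28.6
time: 13.42
tool_pos: [419.0, 139.7, 215.1]
tcp_rot: [-3.142, 0.0, 1.086]
contact_force: [0.6, -0.7, -1.2]
grip_width: 32.8
finger_force: 28.6
time: 14.05
tool_pos: [418.9, 139.7, 215.0]
tcp_rot: [-3.141, -0.0, 1.966]
contact_force: [-0.6, -0.8, -0.7]
grip_width: 32.6
finger_force: 28.6
time: 14.18
tool_pos: [419.0, 139.7, 215.0]
tcp_rot: [-3.141, 0.0, 1.96]
contact_force: [-0.3, 0.5, -0.9]
grip_width: 32.7
finger_force: 28.6
t 14.18 pos [419.  139.7 215. ] yaw 112.3 tot tx 0.0183 ty 0.1909 tz 0.0000 rows 4 each 0.0046 0.0477 0.0000 spin 0.3 F [-0.3  0.5 -0.9] w 32.7 ff 28.6
```

```bash
python3 -m creep '[{"hand":0,"tx":0.004,"ty":0.045,"tz":0,"spin":0},{"hand":0,"tx":0.004,"ty":0.048,"tz":0,"spin":0},{"hand":0,"tx":0.005,"ty":0.049,"tz":0,"spin":0},{"hand":0,"tx":0.005,"ty":0.049,"tz":0,"spin":0},{"hand":0,"tx":0,"ty":0,"tz":0,"spin":0}]'
python3 -m creep '[{"hand":0,"tx":0,"ty":0,"tz":0,"spin":0},{"hand":0,"tx":0,"ty":0,"tz":0,"spin":0}]'
python3 go.py 588.7 229 215 112
python3 - <<'E'
from plant import cams
from h import *
import pickle
a=cams.capture("wrist")["color"];c=cams.capture("scene");b=c["color"]
pickle.dump(c,open("s2.pkl","wb"))
u,v=project(c,[[589,229,200]])[0].astype(int);print(u,v)
b=cv2.resize(b[max(0,v-60):v+100,max(0,u-80):u+80],(480,480),interpolation=cv2.INTER_CUBIC) if 1 else b
a=cv2.resize(a[130:330,150:350],(300,300))
o=np.zeros((480,780,3),np.uint8);o[:b.shape[0],:480]=b;o[:300,480:]=a
cv2.imwrite("pics/s2.png",o[:,:,::-1])
E
```

```text
time: 14.8
tool_pos: [590.6, 230.1, 212.9]
tcp_rot: [-3.14, -0.0, 1.958]
contact_force: [0.4, -0.6, -1.3]
grip_width: 32.7
finger_force: 28.6
time: 15.05
tool_pos: [588.2, 228.6, 215.7]
tcp_rot: [-3.142, 0.0, 1.96]
contact_force: [-0.3, 1.2, -1.5]
grip_width: 32.8
finger_force: 28.6
t 15.05 pos [588.2 228.6 215.7] yaw 112.3 tot tx 0.0002 ty 0.0006 tz 0.0007 rows 1 each 0.0002 0.0006 0.0007 spin 0.3 F [-0.3  1.2 -1.5] w 32.8 ff 28.6
193 158
```

View pics/s2.png

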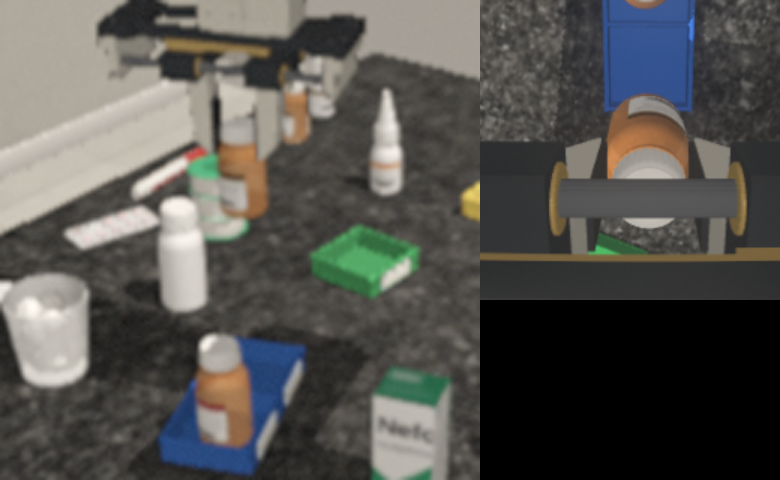

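The large amber stands upright in the near bay of the blue tray (220,390). The small one hangs upright in the fingers (240,170), held near its shoulder. I'll descend watching the force.

```bash
python3 -m creep '[{"hand":0,"tx":0,"ty":0,"tz":0.04,"spin":0},{"hand":0,"tx":0,"ty":0,"tz":0.05,"spin":0},{"hand":0,"tx":0,"ty":0,"tz":0.045,"spin":0},{"hand":0,"tx":0,"ty":0,"tz":0.025,"spin":0},{"hand":0,"tx":0,"ty":0,"tz":0,"spin":0}]'
python3 -m creep '[{"hand":0,"tx":0,"ty":0,"tz":0.003,"spin":0},{"hand":0,"tx":0,"ty":0,"tz":0,"spin":0},{"hand":0,"tx":0,"ty":0,"tz":0,"spin":0}]'
python3 go.py 588.7 229 43 112
```

```text
time: 15.78
tool_pos: [587.4, 228.4, 53.7]
tcp_rot: [-3.138, -0.0, 1.96]
contact_force: [0.6, 0.4, -1.3]
grip_width: 32.8
finger_force: 28.6
time: 16.15
tool_pos: [589.5, 229.2, 53.3]
tcp_rot: [3.14, 0.0, 1.961]
contact_force: [0.6, -0.8, -0.8]
grip_width: 33.0
finger_force: 28.6
t 16.15 pos [589.5 229.2  53.3] yaw 112.3 tot tx 0.0002 ty -0.0008 tz 0.0103 rows 1 each 0.0002 -0.0008 0.0103 spin 0.3 F [ 0.6 -0.8 -0.8] w 33.0 ff 28.6
```

```bash
python3 -m creep '[{"hand":0,"tx":0,"ty":0,"tz":0.004,"spin":0},{"hand":0,"tx":0,"ty":0,"tz":0.002,"spin":0},{"hand":0,"tx":0,"ty":0,"tz":0,"spin":0}]'
python3 -m creep '[{"hand":0,"tx":0,"ty":0,"tz":0.002,"spin":0},{"hand":0,"tx":0,"ty":0,"tz":0,"spin":0},{"hand":0,"tx":0,"ty":0,"tz":0,"spin":0}]'
python3 go.py 588.7 229 43 112
```

```text
time: 16.52
tool_pos: [588.8, 229.0, 45.8]
tcp_rot: [-3.141, -0.0, 1.961]
contact_force: [-0.2, 0.3, 0.1]
grip_width: 32.9
finger_force: 28.6
time: 16.9
tool_pos: [589.0, 229.0, 44.2]
tcp_rot: [3.142, 0.0, 1.961]
contact_force: [-0.7, 0.6, -1.6]
grip_width: 32.6
finger_force: 28.6
t 16.9 pos [589.  229.   44.2] yaw 112.4 tot tx 0.0001 ty -0.0003 tz 0.0012 rows 1 each 0.0001 -0.0003 0.0012 spin 0.4 F [-0.7  0.6 -1.6] w 32.6 ff 28.6
```

```bash
python3 -m creep '[{"hand":0,"tx":0,"ty":0,"tz":0.0012,"spin":0},{"hand":0,"tx":0,"ty":0,"tz":0,"spin":0},{"hand":0.7,"tx":0,"ty":0,"tz":0,"spin":0},{"hand":0.7,"tx":0,"ty":0,"tz":0,"spin":0},{"hand":0.7,"tx":0,"ty":0,"tz":0,"spin":0}]'
python3 -m creep '[{"hand":0.7,"tx":0,"ty":0,"tz":0,"spin":0},{"hand":0.7,"tx":0,"ty":0,"tz":-0.02,"spin":0},{"hand":0.7,"tx":0,"ty":0,"tz":-0.045,"spin":0},{"hand":0.7,"tx":0,"ty":0,"tz":-0.06,"spin":0},{"hand":1,"tx":0,"ty":0,"tz":-0.06,"spin":0}]'
python3 -m creep '[{"hand":1,"tx":0,"ty":0,"tz":0,"spin":0}]'
python3 go.py 431 -144 228
```

```text
time: 17.52
tool_pos: [589.0, 229.0, 43.0]
tcp_rot: [3.142, 0.0, 1.961]
contact_force: [-0.1, 0.9, -0.2]
grip_width: 58.5
finger_force: 0.0
time: 18.15
tool_pos: [588.7, 229.0, 229.7]
tcp_rot: [-3.141, 0.0, 1.961]
contact_force: [1.5, 1.4, -0.9]
grip_width: 70.6
finger_force: 0.0
time: 18.27
tool_pos: [591.4, 229.7, 234.2]
tcp_rot: [3.13, 0.002, 1.961]
contact_force: [-0.3, -0.5, -1.0]
grip_width: 79.8
finger_force: 0.0
t 18.27 pos [591.4 229.7 234.2] yaw 112.4 tot tx -0.2846 ty -0.2905 tz 0.0062 rows 7 each -0.0407 -0.0415 0.0009  F [-0.3 -0.5 -1. ] w 79.8 ff 0.0
```

```bash
python3 -m creep '[{"hand":1,"tx":-0.04,"ty":-0.041,"tz":0,"spin":0},{"hand":1,"tx":-0.041,"ty":-0.042,"tz":0,"spin":0},{"hand":1,"tx":-0.041,"ty":-0.042,"tz":0,"spin":0},{"hand":1,"tx":-0.041,"ty":-0.042,"tz":0,"spin":0},{"hand":1,"tx":-0.041,"ty":-0.042,"tz":0,"spin":0}]'
python3 -m creep '[{"hand":1,"tx":-0.04,"ty":-0.041,"tz":0,"spin":0},{"hand":1,"tx":-0.04,"ty":-0.04,"tz":0,"spin":0},{"hand":1,"tx":0,"ty":0,"tz":0,"spin":7.5},{"hand":1,"tx":0,"ty":0,"tz":0,"spin":7.5},{"hand":1,"tx":0,"ty":0,"tz":0,"spin":7.4}]'
python3 -m creep '[{"hand":1,"tx":0,"ty":0,"tz":0,"spin":0}]'
python3 go.py 431 -144 75 90
```

```text
time: 18.9
tool_pos: [471.9, -40.5, 227.1]
tcp_rot: [-3.141, -0.001, 1.961]
contact_force: [0.8, -1.5, -0.2]
grip_width: 92.0
finger_force: 0.0
time: 19.52
tool_pos: [428.2, -144.0, 227.1]
tcp_rot: [-3.14, -0.001, 1.565]
contact_force: [0.0, 0.1, -0.3]
grip_width: 91.8
finger_force: 0.0
time: 19.65
tool_pos: [428.4, -143.8, 227.3]
tcp_rot: [-3.14, -0.001, 1.571]
contact_force: [-0.6, 0.3, -0.0]
grip_width: 91.9
finger_force: 0.0
t 19.65 pos [ 428.4 -143.8  227.3] yaw 90.0 tot tx -0.0002 ty 0.0026 tz 0.1523 rows 3 each -0.0001 0.0009 0.0508 spin 0.0 F [-0.6  0.3 -0. ] w 91.9 ff 0.0
```

```bash
python3 -m creep '[{"hand":1,"tx":0,"ty":0.002,"tz":0.05,"spin":0},{"hand":1,"tx":0,"ty":0,"tz":0.05,"spin":0},{"hand":1,"tx":0,"ty":0,"tz":0.03,"spin":0},{"hand":1,"tx":0,"ty":0,"tz":0.015,"spin":0},{"hand":1,"tx":0,"ty":0,"tz":0.006,"spin":0}]'
python3 -m creep '[{"hand":1,"tx":0,"ty":0,"tz":0.001,"spin":0},{"hand":0,"tx":0,"ty":0,"tz":0,"spin":0},{"hand":0,"tx":0,"ty":0,"tz":0,"spin":0},{"hand":0,"tx":0,"ty":0,"tz":0,"spin":0},{"hand":0,"tx":0,"ty":0,"tz":0,"spin":0}]'
python3 -m creep '[{"hand":0,"tx":0,"ty":0,"tz":0,"spin":0},{"hand":0,"tx":0,"ty":0,"tz":0,"spin":0}]'
python3 go.py 431 -144 75 90
```

```text
time: 20.27
tool_pos: [430.2, -143.5, 75.9]
tcp_rot: [-3.14, -0.001, 1.572]
contact_force: [-0.7, -0.6, 0.4]
grip_width: 91.5
finger_force: 0.0
time: 20.9
tool_pos: [430.9, -144.0, 76.2]
tcp_rot: [3.141, 0.0, 1.57]
contact_force: [-0.4, -0.4, -1.3]
grip_width: 56.3
finger_force: 0.0
time: 21.15
tool_pos: [430.8, -143.9, 76.0]
tcp_rot: [-3.142, 0.0, 1.57]
contact_force: [-0.1, -0.2, -0.3]
grip_width: 36.5
finger_force: 0.2
t 21.15 pos [ 430.8 -143.9   76. ] yaw 90.0 tot tx -0.0001 ty 0.0002 tz 0.0010 rows 1 each -0.0001 0.0002 0.0010 spin -0.0 F [-0.1 -0.2 -0.3] w 36.5 ff 0.2
```

```bash
python3 -m creep '[{"hand":0.6,"tx":0,"ty":0,"tz":0,"spin":0},{"hand":0.6,"tx":0,"ty":0,"tz":0.0025,"spin":0},{"hand":0,"tx":0,"ty":0,"tz":0,"spin":0},{"hand":0,"tx":0,"ty":0,"tz":0,"spin":0},{"hand":0,"tx":0,"ty":0,"tz":0,"spin":0}]'
python3 -m creep '[{"hand":0,"tx":0,"ty":0,"tz":0,"spin":0},{"hand":0,"tx":0,"ty":0,"tz":0,"spin":0}]'
python3 go.py 431 -144 75 90
```

```text
time: 21.78
tool_pos: [430.8, -143.9, 73.5]
tcp_rot: [-3.141, 0.0, 1.57]
contact_force: [-0.2, 0.3, -0.9]
grip_width: 35.5
finger_force: 28.9
time: 22.02
tool_pos: [430.8, -143.9, 73.5]
tcp_rot: [-3.142, 0.0, 1.57]
contact_force: [1.1, -0.3, -0.3]
grip_width: 35.4
finger_force: 28.9
t 22.02 pos [ 430.8 -143.9   73.5] yaw 90.0 tot tx -0.0001 ty 0.0002 tz -0.0015 rows 1 each -0.0001 0.0002 -0.0015 spin -0.0 F [ 1.1 -0.3 -0.3] w 35.4 ff 28.9
```

```bash
python3 -m creep '[{"hand":0,"tx":0,"ty":0,"tz":-0.025,"spin":0},{"hand":0,"tx":0,"ty":0,"tz":-0.045,"spin":0},{"hand":0,"tx":0,"ty":0,"tz":-0.045,"spin":0},{"hand":0,"tx":0,"ty":0,"tz":-0.03,"spin":0},{"hand":0,"tx":-0.014,"ty":0.035,"tz":0,"spin":0}]'
python3 -m creep '[{"hand":0,"tx":-0.014,"ty":0.035,"tz":0,"spin":0},{"hand":0,"tx":-0.014,"ty":0.036,"tz":0,"spin":0},{"hand":0,"tx":-0.0145,"ty":0.036,"tz":0,"spin":0},{"hand":0,"tx":0,"ty":0,"tz":0,"spin":0},{"hand":0,"tx":0,"ty":0,"tz":0,"spin":0}]'
python3 go.py 573 -200.5 77 90
python3 - <<'E'
from plant import cams
from h import *
b=cams.capture("scene")["color"];c=cams.capture("side")["color"]
o=np.hstack([cv2.resize(x[100:250,180:330],(400,400),interpolation=cv2.INTER_CUBIC) for x in(b,c)])
cv2.imwrite("pics/s3.png",o[:,:,::-1])
E
```

```text
time: 22.65
tool_pos: [466.3, -158.1, 221.8]
tcp_rot: [3.137, 0.003, 1.57]
contact_force: [-0.7, 0.3, -0.6]
grip_width: 35.4
finger_force: 28.9
time: 23.28
tool_pos: [572.0, -200.2, 218.0]
tcp_rot: [-3.14, -0.001, 1.57]
contact_force: [-0.1, -0.1, -0.4]
grip_width: 35.2
finger_force: 28.9
t 23.27 pos [ 572.  -200.2  218. ] yaw 90.0 tot tx -0.0003 ty 0.0010 tz 0.1410 rows 3 each -0.0001 0.0003 0.0470 spin -0.0 F [-0.1 -0.1 -0.4] w 35.2 ff 28.9
```

View pics/s3.png

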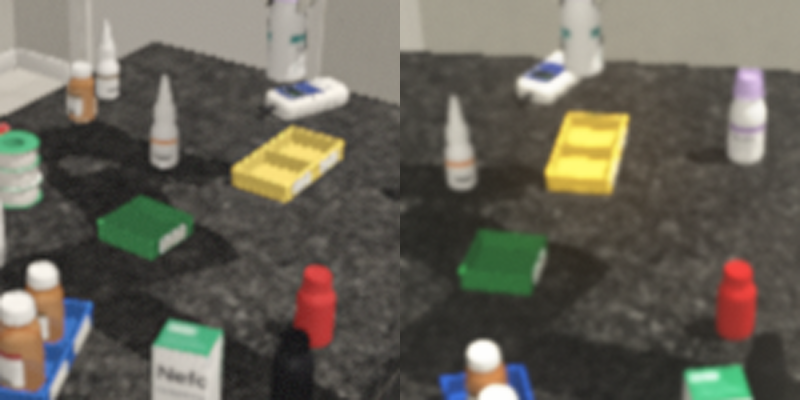

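Both ambers stand in the blue tray (20,350 and 45,300, left view). The tall syrup bottle hangs upright at (287,40).

```bash
python3 -m creep '[{"hand":0,"tx":0,"ty":0,"tz":0.04,"spin":0},{"hand":0,"tx":0,"ty":0,"tz":0.045,"spin":0},{"hand":0,"tx":0,"ty":0,"tz":0.035,"spin":0},{"hand":0,"tx":0,"ty":0,"tz":0.015,"spin":0},{"hand":0,"tx":0,"ty":0,"tz":0.003,"spin":0}]'
python3 -m creep '[{"hand":0,"tx":0,"ty":0,"tz":0.001,"spin":0},{"hand":0,"tx":0,"ty":0,"tz":0,"spin":0},{"hand":0,"tx":0,"ty":0,"tz":0,"spin":0}]'
python3 go.py 573 -200.5 76.5 90
```

```text
time: 24.0
tool_pos: [572.6, -200.5, 80.7]
tcp_rot: [-3.141, -0.0, 1.57]
contact_force: [0.1, 1.1, -0.6]
grip_width: 35.3
finger_force: 28.9
time: 24.38
tool_pos: [573.2, -200.7, 80.4]
tcp_rot: [3.14, 0.001, 1.57]
contact_force: [-0.2, -0.6, -1.2]
grip_width: 34.9
finger_force: 28.9
t 24.38 pos [ 573.2 -200.7   80.4] yaw 90.0 tot tx 0.0002 ty -0.0002 tz 0.0039 rows 1 each 0.0002 -0.0002 0.0039 spin -0.0 F [-0.2 -0.6 -1.2] w 34.9 ff 28.9
```

```bash
python3 -m creep '[{"hand":0,"tx":0,"ty":0,"tz":0.003,"spin":0},{"hand":0,"tx":0,"ty":0,"tz":0.001,"spin":0},{"hand":0,"tx":0,"ty":0,"tz":0,"spin":0},{"hand":0,"tx":0,"ty":0,"tz":0,"spin":0}]'
python3 go.py 573 -200.5 76.5 90
```

```text
time: 24.88
tool_pos: [573.0, -200.8, 76.2]
tcp_rot: [3.141, 0.001, 1.57]
contact_force: [-0.9, -0.2, 5.8]
grip_width: 34.9
finger_force: 29.7
t 24.88 pos [ 573.  -200.8   76.2] yaw 90.0 tot tx 0.0003 ty -0.0000 tz -0.0003 rows 1 each 0.0003 -0.0000 -0.0003 spin -0.0 F [-0.9 -0.2  5.8] w 34.9 ff 29.7
```

```bash
python3 -m creep '[{"hand":0.75,"tx":0,"ty":0,"tz":0,"spin":0},{"hand":0.75,"tx":0,"ty":0,"tz":0,"spin":0},{"hand":0.75,"tx":0,"ty":0,"tz":0,"spin":0},{"hand":0.75,"tx":0,"ty":0,"tz":-0.02,"spin":0},{"hand":0.75,"tx":0,"ty":0,"tz":-0.045,"spin":0}]'
python3 -m creep '[{"hand":1,"tx":0,"ty":0,"tz":-0.045,"spin":0},{"hand":1,"tx":0,"ty":0,"tz":-0.035,"spin":0},{"hand":1,"tx":0,"ty":0,"tz":0,"spin":0}]'
python3 go.py 378 -265 69 90
```

```text
time: 25.5
tool_pos: [571.4, -199.9, 138.9]
tcp_rot: [-3.137, -0.002, 1.57]
contact_force: [-0.7, 0.4, 1.0]
grip_width: 68.8
finger_force: 0.0
time: 25.88
tool_pos: [574.1, -201.1, 223.7]
tcp_rot: [3.136, 0.003, 1.57]
contact_force: [-0.1, 1.3, 0.5]
grip_width: 90.7
finger_force: 0.0
t 25.88 pos [ 574.1 -201.1  223.7] yaw 90.0 tot tx -0.0640 ty -0.1961 tz 0.1547 rows 5 each -0.0128 -0.0392 0.0309 spin -0.0 F [-0.1  1.3  0.5] w 90.7 ff 0.0
```

```bash
python3 -m creep '[{"hand":1,"tx":-0.012,"ty":-0.039,"tz":0,"spin":0},{"hand":1,"tx":-0.013,"ty":-0.039,"tz":0,"spin":0},{"hand":1,"tx":-0.013,"ty":-0.039,"tz":0,"spin":0},{"hand":1,"tx":-0.013,"ty":-0.039,"tz":0,"spin":0},{"hand":1,"tx":-0.013,"ty":-0.039,"tz":0,"spin":0}]'
python3 -m creep '[{"hand":1,"tx":0,"ty":0,"tz":0.045,"spin":0},{"hand":1,"tx":0,"ty":0,"tz":0,"spin":0},{"hand":1,"tx":0,"ty":0,"tz":0,"spin":0}]'
python3 go.py 378 -265 69 90
python3 - <<'E'
from plant import cams
from h import *
c=cams.capture("scene");s=cams.capture("side")
for n,x in(("scene",c),("side",s)):
    for k in blobs(x,"lilac",15)[:5]: print(n,np.round(cen(k)),cv2.contourArea(k),cast(x,[cen(k)],107)[0,:2])
o=np.hstack([cv2.resize(x["color"][90:190,270:400],(390,300),interpolation=cv2.INTER_CUBIC) for x in(c,s)])
w=cams.capture("wrist")["color"];o=np.vstack([o,cv2.resize(w[100:330,100:400],(780,299))])
cv2.imwrite("pics/s4.png",o[:,:,::-1])
E
```

```text
time: 26.5
tool_pos: [376.0, -264.2, 219.3]
tcp_rot: [-3.14, -0.001, 1.57]
contact_force: [0.4, -1.1, -0.0]
grip_width: 92.0
finger_force: 0.0
time: 26.88
tool_pos: [378.2, -264.5, 176.0]
tcp_rot: [3.142, -0.0, 1.57]
contact_force: [-0.3, -0.5, 0.7]
grip_width: 91.9
finger_force: 0.0
t 26.88 pos [ 378.2 -264.5  176. ] yaw 90.0 tot tx -0.0005 ty -0.0002 tz 0.1070 rows 2 each -0.0003 -0.0001 0.0535 spin -0.0 F [-0.3 -0.5  0.7] w 91.9 ff 0.0
scene [157. 338.] 3015.5 [343.69761564 608.34728768]
scene [347. 147.] 27.5 [ 380.03321842 -259.93431064]
scene [283. 135.] 18.0 [ 590.34495482 -221.20819056]
side [253. 364.] 241.5 [434.28789176 566.08177339]
side [248. 135.] 79.5 [ 573.06807203 -217.34920282]
side [310. 131.] 79.0 [ 378.33120043 -269.44535942]
```

View pics/s4.png

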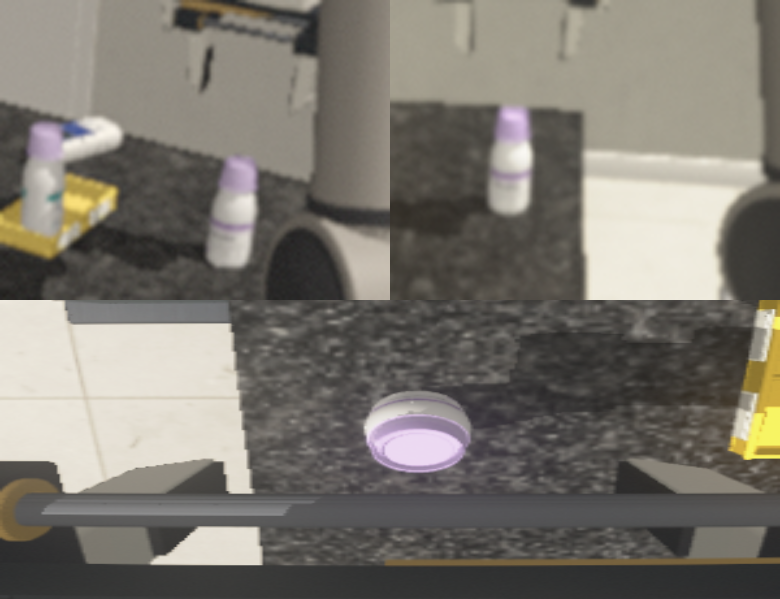

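The tall syrup bottle stands upright in the yellow tray (45,180). The short one stands centred between the fingers (wrist cap at ~(260,215)); I'll check it by ray.

```bash
python3 - <<'E'
from plant import cams
from h import *
c=cams.capture("wrist");print(cast(c,[(259.6,215.4)],116))
E
python3 go.py 378 -265 68.5 90
```

```text
[[ 377.02891813 -275.75409244  116.        ]]
t 27.07 pos [ 378.4 -264.6  176.4] yaw 90.0 tot tx -0.0004 ty -0.0004 tz 0.1079 rows 2 each -0.0002 -0.0002 0.0540 spin -0.0 F [ 0.3  0.4 -0.1] w 92.3 ff 0.0
```

```bash
python3 -m creep '[{"hand":1,"tx":-0.007,"ty":-0.001,"tz":0.04,"spin":0},{"hand":1,"tx":0,"ty":0,"tz":0.04,"spin":0},{"hand":1,"tx":0,"ty":0,"tz":0.02,"spin":0},{"hand":1,"tx":0,"ty":0,"tz":0.006,"spin":0},{"hand":1,"tx":0,"ty":0,"tz":0.0015,"spin":0}]'
python3 -m creep '[{"hand":0,"tx":0,"ty":0,"tz":0,"spin":0},{"hand":0,"tx":0,"ty":0,"tz":0,"spin":0},{"hand":0,"tx":0,"ty":0,"tz":0,"spin":0},{"hand":0,"tx":0,"ty":0,"tz":0,"spin":0},{"hand":0,"tx":0,"ty":0,"tz":0,"spin":0}]'
python3 -m creep '[{"hand":0,"tx":0,"ty":0,"tz":0,"spin":0},{"hand":0,"tx":0,"ty":0,"tz":0,"spin":0},{"hand":0,"tx":0,"ty":0,"tz":0,"spin":0}]'
python3 go.py 378 -272 68.5 90
```

```text
time: 27.7
tool_pos: [377.2, -271.7, 68.6]
tcp_rot: [3.141, 0.001, 1.57]
contact_force: [-0.3, 0.5, 0.1]
grip_width: 91.6
finger_force: 0.0
time: 28.32
tool_pos: [376.7, -271.4, 68.1]
tcp_rot: [3.142, 0.0, 1.57]
contact_force: [-1.1, 0.6, 0.4]
grip_width: 46.5
finger_force: 0.0
time: 28.7
tool_pos: [376.7, -271.4, 67.9]
tcp_rot: [-3.141, -0.0, 1.57]
contact_force: [-0.5, 0.3, -1.6]
grip_width: 32.3
finger_force: 28.9
t 28.7 pos [ 376.7 -271.4   67.9] yaw 90.0 tot tx -0.0006 ty 0.0014 tz -0.0006 rows 1 each -0.0006 0.0014 -0.0006 spin -0.0 F [-0.5  0.3 -1.6] w 32.3 ff 28.9
```

```bash
python3 -m creep '[{"hand":0,"tx":0,"ty":0,"tz":-0.025,"spin":0},{"hand":0,"tx":0,"ty":0,"tz":-0.045,"spin":0},{"hand":0,"tx":0,"ty":0,"tz":-0.045,"spin":0},{"hand":0,"tx":0,"ty":0,"tz":-0.035,"spin":0},{"hand":0,"tx":0,"ty":0.039,"tz":0,"spin":0}]'
python3 -m creep '[{"hand":0,"tx":-0.001,"ty":0.039,"tz":0,"spin":0},{"hand":0,"tx":-0.001,"ty":0.039,"tz":0,"spin":0},{"hand":0,"tx":-0.001,"ty":0.039,"tz":0,"spin":0},{"hand":0,"tx":0,"ty":0.039,"tz":0,"spin":0},{"hand":0,"tx":0,"ty":0,"tz":0,"spin":0}]'
python3 -m creep '[{"hand":0,"tx":0,"ty":0,"tz":0,"spin":0},{"hand":0,"tx":0,"ty":0,"tz":0,"spin":0}]'
python3 go.py 573 -275.5 71 90
```

```text
time: 29.32
tool_pos: [415.9, -272.6, 221.3]
tcp_rot: [3.138, 0.004, 1.568]
contact_force: [-0.5, -0.2, -1.6]
grip_width: 32.2
finger_force: 28.8
time: 29.95
tool_pos: [573.2, -273.9, 216.4]
tcp_rot: [-3.141, -0.001, 1.572]
contact_force: [0.9, -0.2, -0.8]
grip_width: 32.3
finger_force: 28.8
time: 30.2
tool_pos: [570.7, -274.7, 218.3]
tcp_rot: [-3.141, 0.0, 1.569]
contact_force: [0.6, 0.7, -1.4]
grip_width: 32.0
finger_force: 28.8
t 30.2 pos [ 570.7 -274.7  218.3] yaw 89.9 tot tx -0.0008 ty 0.0023 tz 0.1473 rows 3 each -0.0003 0.0008 0.0491 spin -0.1 F [ 0.6  0.7 -1.4] w 32.0 ff 28.8
```

```bash
python3 -m creep '[{"hand":0,"tx":-0.001,"ty":0.001,"tz":0.04,"spin":0},{"hand":0,"tx":0,"ty":0,"tz":0.045,"spin":0},{"hand":0,"tx":0,"ty":0,"tz":0.035,"spin":0},{"hand":0,"tx":0,"ty":0,"tz":0.017,"spin":0},{"hand":0,"tx":0,"ty":0,"tz":0.004,"spin":0}]'
python3 -m creep '[{"hand":0,"tx":0,"ty":0,"tz":0.002,"spin":0},{"hand":0,"tx":0,"ty":0,"tz":0,"spin":0},{"hand":0,"tx":0,"ty":0,"tz":0,"spin":0}]'
python3 go.py 573 -275.5 71 90
```

```text
time: 30.82
tool_pos: [572.3, -275.7, 76.9]
tcp_rot: [-3.141, -0.0, 1.57]
contact_force: [0.7, -0.5, -0.3]
grip_width: 32.6
finger_force: 28.8
time: 31.2
tool_pos: [573.1, -275.8, 76.0]
tcp_rot: [3.14, 0.001, 1.57]
contact_force: [-0.5, 0.8, -1.2]
grip_width: 32.4
finger_force: 28.8
t 31.2 pos [ 573.1 -275.8   76. ] yaw 90.0 tot tx 0.0003 ty -0.0001 tz 0.0050 rows 1 each 0.0003 -0.0001 0.0050 spin -0.0 F [-0.5  0.8 -1.2] w 32.4 ff 28.8
```

```bash
python3 -m creep '[{"hand":0,"tx":0,"ty":0,"tz":0.003,"spin":0},{"hand":0,"tx":0,"ty":0,"tz":0.001,"spin":0},{"hand":0,"tx":0,"ty":0,"tz":0,"spin":0},{"hand":0,"tx":0,"ty":0,"tz":0,"spin":0}]'
python3 go.py 573 -275.5 71 90
```

```text
time: 31.7
tool_pos: [572.7, -275.5, 71.0]
tcp_rot: [-3.142, 0.0, 1.57]
contact_force: [0.4, 0.2, -0.9]
grip_width: 32.3
finger_force: 28.8
t 31.7 pos [ 572.7 -275.5   71. ] yaw 90.0 tot tx 0.0000 ty 0.0003 tz -0.0000 rows 1 each 0.0000 0.0003 -0.0000 spin -0.0 F [ 0.4  0.2 -0.9] w 32.3 ff 28.8
```

```bash
python3 -m creep '[{"hand":0,"tx":0,"ty":0,"tz":0.0008,"spin":0},{"hand":0.75,"tx":0,"ty":0,"tz":0,"spin":0},{"hand":0.75,"tx":0,"ty":0,"tz":0,"spin":0},{"hand":0.75,"tx":0,"ty":0,"tz":0,"spin":0},{"hand":0.75,"tx":0,"ty":0,"tz":0,"spin":0}]'
python3 -m creep '[{"hand":0.75,"tx":0,"ty":0,"tz":-0.02,"spin":0},{"hand":0.75,"tx":0,"ty":0,"tz":-0.045,"spin":0},{"hand":1,"tx":0,"ty":0,"tz":-0.05,"spin":0},{"hand":1,"tx":0,"ty":0,"tz":-0.05,"spin":0},{"hand":1,"tx":0.04,"ty":0,"tz":0,"spin":0}]'
python3 go.py 400 150 236 90
```

```text
time: 32.33
tool_pos: [572.7, -275.5, 70.1]
tcp_rot: [-3.141, -0.0, 1.57]
contact_force: [0.4, -0.4, -0.4]
grip_width: 66.5
finger_force: 0.0
time: 32.95
tool_pos: [574.3, -238.2, 239.9]
tcp_rot: [3.133, 0.005, 1.567]
contact_force: [0.4, 0.4, -0.8]
grip_width: 90.7
finger_force: 0.0
t 32.95 pos [ 574.3 -238.2  239.9] yaw 89.8 tot tx 0.3875 ty -0.1760 tz 0.0039 rows 8 each 0.0484 -0.0220 0.0005 spin -0.2 F [ 0.4  0.4 -0.8] w 90.7 ff 0.0
```

```bash
python3 -m creep '[{"hand":1,"tx":0.048,"ty":-0.022,"tz":0,"spin":0},{"hand":1,"tx":0.048,"ty":-0.022,"tz":0,"spin":0},{"hand":1,"tx":0.048,"ty":-0.022,"tz":0,"spin":0},{"hand":1,"tx":0.048,"ty":-0.022,"tz":0,"spin":0},{"hand":1,"tx":0.048,"ty":-0.022,"tz":0,"spin":0}]'
python3 -m creep '[{"hand":1,"tx":0.048,"ty":-0.022,"tz":0,"spin":0},{"hand":1,"tx":0.048,"ty":-0.022,"tz":0,"spin":0},{"hand":1,"tx":0.048,"ty":-0.022,"tz":0,"spin":0},{"hand":1,"tx":0,"ty":0,"tz":0,"spin":0},{"hand":1,"tx":0,"ty":0,"tz":0,"spin":0}]'
python3 go.py 380 287 76 90
python3 tray.py green
```

```text
time: 33.58
tool_pos: [462.0, 6.0, 235.3]
tcp_rot: [3.141, -0.0, 1.57]
contact_force: [-0.0, 0.7, -0.1]
grip_width: 91.8
finger_force: 0.0
time: 34.2
tool_pos: [397.3, 148.3, 235.3]
tcp_rot: [3.141, 0.0, 1.571]
contact_force: [0.0, 0.1, 0.0]
grip_width: 91.9
finger_force: 0.0
t 34.2 pos [397.3 148.3 235.3] yaw 90.0 tot tx 0.1387 ty -0.0173 tz 0.1593 rows 4 each 0.0347 -0.0043 0.0398 spin 0.0 F [0.  0.1 0. ] w 91.9 ff 0.0
green [[260, 15], [271, 57], [226, 71], [214, 30]] [[396.0, 346.0], [410.0, 297.0], [352.0, 280.0], [338.0, 329.0]] ((374.3153076171875, 312.91387939453125), (60.98591995239258, 52.649017333984375), 16.195232391357422) ((372.87835693359375, 318.9414978027344), (64.8176498413086, 55.95692443847656), 16.195310592651367)
```

View pics/t.png

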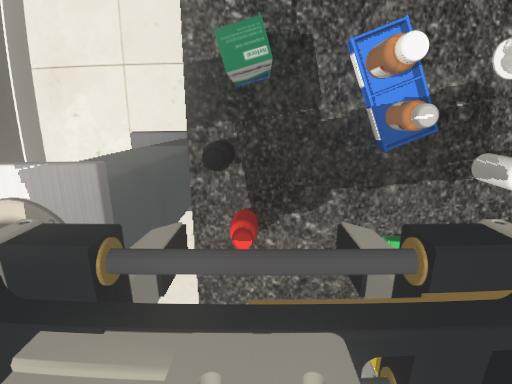

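The carton's top is at (214,30)-(260,15)-(271,57)-(226,71). Both ambers stand in the blue tray, with white bottle, red and black untouched.

Run:
```python
import pickle;from h import *
c=pickle.load(open("w.pkl","rb"));k=blobs(c,"green")[0]
P=cast(c,cv2.convexHull(k),122)[:,:2].astype(np.float32);print(cv2.minAreaRect(P));print(cv2.boxPoints(cv2.minAreaRect(P)))
h=pickle.load(open("d.pkl","rb"))
```

```text
((380.182861328125, 288.3009338378906), (45.33978271484375, 39.14177322387695), 16.195173263549805)
[[352.95404 300.7723 ]
 [363.8711  263.1838 ]
 [407.41168 275.82956]
 [396.49463 313.41806]]
```

```bash
python3 -m creep '[{"hand":1,"tx":0.045,"ty":-0.006,"tz":0,"spin":0},{"hand":1,"tx":0.048,"ty":-0.006,"tz":0,"spin":0},{"hand":1,"tx":0.047,"ty":-0.006,"tz":0,"spin":0},{"hand":1,"tx":0,"ty":0,"tz":0,"spin":-8.1},{"hand":1,"tx":0,"ty":0,"tz":0,"spin":-8.1}]'
python3 -m creep '[{"hand":1,"tx":0,"ty":0,"tz":0,"spin":0}]'
python3 go.py 380 288 76 106.2
```

```text
time: 34.88
tool_pos: [380.1, 288.0, 234.8]
tcp_rot: [-3.141, 0.0, 1.856]
contact_force: [0.2, 1.0, -0.1]
grip_width: 91.8
finger_force: 0.0
time: 35.0
tool_pos: [380.1, 287.7, 234.9]
tcp_rot: [-3.141, 0.0, 1.849]
contact_force: [0.0, 0.6, 1.0]
grip_width: 91.8
finger_force: 0.0
t 35.0 pos [380.1 287.7 234.9] yaw 106.0 tot tx 0.0004 ty -0.0000 tz 0.1589 rows 3 each 0.0001 -0.0000 0.0530 spin -0.2 F [0.  0.6 1. ] w 91.8 ff 0.0
```

```bash
python3 -m creep '[{"hand":1,"tx":0,"ty":0,"tz":0.05,"spin":0},{"hand":1,"tx":0,"ty":0,"tz":0.05,"spin":0},{"hand":1,"tx":0,"ty":0,"tz":0.035,"spin":0},{"hand":1,"tx":0,"ty":0,"tz":0.017,"spin":0},{"hand":1,"tx":0,"ty":0,"tz":0.006,"spin":0}]'
python3 -m creep '[{"hand":0,"tx":0,"ty":0,"tz":0,"spin":0},{"hand":0,"tx":0,"ty":0,"tz":0,"spin":0},{"hand":0,"tx":0,"ty":0,"tz":0,"spin":0},{"hand":0,"tx":0,"ty":0,"tz":0,"spin":0},{"hand":0,"tx":0,"ty":0,"tz":0,"spin":0}]'
python3 -m creep '[{"hand":0,"tx":0,"ty":0,"tz":0,"spin":0},{"hand":0,"tx":0,"ty":0,"tz":0,"spin":0}]'
python3 go.py 380 288 76 106.2
```

```text
time: 35.62
tool_pos: [379.3, 287.6, 76.2]
tcp_rot: [-3.14, 0.001, 1.849]
contact_force: [-0.3, -0.1, -0.0]
grip_width: 91.5
finger_force: 0.0
time: 36.25
tool_pos: [379.2, 288.7, 77.4]
tcp_rot: [3.141, -0.0, 1.853]
contact_force: [0.2, 1.0, 0.8]
grip_width: 46.0
finger_force: 0.2
time: 36.5
tool_pos: [379.3, 288.7, 77.3]
tcp_rot: [3.141, 0.0, 1.853]
contact_force: [-0.4, 1.0, 1.9]
grip_width: 45.7
finger_force: 29.9
t 36.5 pos [379.3 288.7  77.3] yaw 106.2 tot tx -0.0009 ty 0.0005 tz 0.0013 rows 1 each -0.0009 0.0005 0.0013 spin -0.0 F [-0.4  1.   1.9] w 45.7 ff 29.9
```

```bash
python3 -m creep '[{"hand":0,"tx":0,"ty":0,"tz":-0.025,"spin":0},{"hand":0,"tx":0,"ty":0,"tz":-0.045,"spin":0},{"hand":0,"tx":0,"ty":0,"tz":-0.05,"spin":0},{"hand":0,"tx":0,"ty":0,"tz":-0.035,"spin":8.1},{"hand":0,"tx":0,"ty":0,"tz":0,"spin":8.1}]'
python3 -m creep '[{"hand":0,"tx":0,"ty":0,"tz":0,"spin":0},{"hand":0,"tx":0,"ty":0,"tz":0,"spin":0}]'
python3 go.py 626 7 232 90
```

```text
time: 37.12
tool_pos: [380.3, 289.3, 234.9]
tcp_rot: [3.137, -0.003, 1.565]
contact_force: [-0.6, -0.7, -1.8]
grip_width: 45.9
finger_force: 29.9
time: 37.38
tool_pos: [378.7, 288.4, 231.5]
tcp_rot: [-3.14, 0.001, 1.573]
contact_force: [0.4, 0.4, -0.4]
grip_width: 45.5
finger_force: 29.9
t 37.38 pos [378.7 288.4 231.5] yaw 90.1 tot tx -0.2818 ty 0.2467 tz -0.0005 rows 7 each -0.0403 0.0352 -0.0001 spin 0.1 F [ 0.4  0.4 -0.4] w 45.5 ff 29.9
```

```bash
python3 -m creep '[{"hand":0,"tx":-0.045,"ty":0.031,"tz":0,"spin":0},{"hand":0,"tx":-0.05,"ty":0.031,"tz":0,"spin":0},{"hand":0,"tx":-0.05,"ty":0.031,"tz":0,"spin":0},{"hand":0,"tx":-0.05,"ty":0.031,"tz":0,"spin":0},{"hand":0,"tx":-0.05,"ty":0.031,"tz":0,"spin":0}]'
python3 -m creep '[{"hand":0,"tx":-0.05,"ty":0.031,"tz":0,"spin":0},{"hand":0,"tx":-0.05,"ty":0.031,"tz":0,"spin":0},{"hand":0,"tx":-0.045,"ty":0.03,"tz":0,"spin":0},{"hand":0,"tx":0,"ty":0,"tz":0,"spin":0},{"hand":0,"tx":0,"ty":0,"tz":0,"spin":0}]'
python3 go.py 626 7 232 90
python3 tray.py green
```

```text
time: 38.0
tool_pos: [534.5, 41.7, 231.5]
tcp_rot: [-3.14, -0.0, 1.572]
contact_force: [0.6, 0.3, -0.7]
grip_width: 46.0
finger_force: 29.9
time: 38.62
tool_pos: [625.3, -101.3, 231.0]
tcp_rot: [-3.139, -0.001, 1.571]
contact_force: [-0.1, 0.6, -0.8]
grip_width: 45.6
finger_force: 29.9
t 38.62 pos [ 625.3 -101.3  231. ] yaw 90.0 tot tx 0.1083 ty 0.0007 tz -0.0010 rows 2 each 0.0541 0.0004 -0.0005 spin -0.0 F [-0.1  0.6 -0.8] w 45.6 ff 29.9
green [[293, 60], [290, 125], [232, 123], [232, 59]] [[665.0, 43.0], [663.0, -37.0], [586.0, -34.0], [588.0, 44.0]] ((625.284423828125, 4.460002899169922), (80.18392181396484, 78.47491455078125), 88.00021362304688) ((625.26220703125, 6.830390930175781), (85.27758026123047, 83.45999908447266), 88.0002212524414)
```

View pics/t.png

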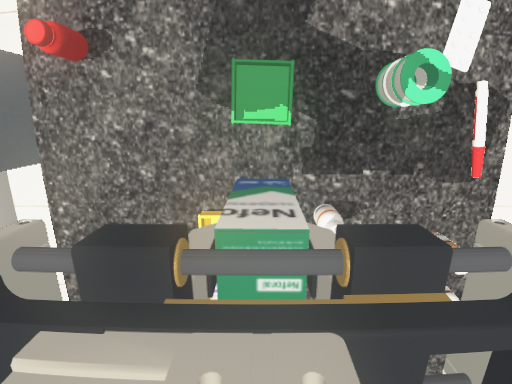

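The green tray spans (232,59)-(293,125), centred at (625,5) in the world frame. The carton is held upright at (262,240).

```bash
python3 -m creep '[{"hand":0,"tx":0.035,"ty":0,"tz":0,"spin":0},{"hand":0,"tx":0.04,"ty":0,"tz":0,"spin":0},{"hand":0,"tx":0.032,"ty":0,"tz":0,"spin":0},{"hand":0,"tx":0,"ty":0,"tz":0,"spin":0},{"hand":0,"tx":0,"ty":0,"tz":0,"spin":0}]'
python3 -m creep '[{"hand":0,"tx":0,"ty":0,"tz":0.04,"spin":0},{"hand":0,"tx":0,"ty":0,"tz":0.045,"spin":0},{"hand":0,"tx":0,"ty":0,"tz":0.035,"spin":0},{"hand":0,"tx":0,"ty":0,"tz":0.015,"spin":0},{"hand":0,"tx":0,"ty":0,"tz":0,"spin":0}]'
python3 -m creep '[{"hand":0,"tx":0,"ty":0,"tz":0,"spin":0},{"hand":0,"tx":0,"ty":0,"tz":0,"spin":0}]'
python3 go.py 625.3 5 80.3 90
```

```text
time: 39.3
tool_pos: [625.5, 5.9, 232.5]
tcp_rot: [3.141, 0.001, 1.572]
contact_force: [-0.2, -0.5, -1.1]
grip_width: 45.5
finger_force: 29.9
time: 39.92
tool_pos: [625.7, 4.8, 96.9]
tcp_rot: [-3.14, 0.0, 1.569]
contact_force: [-0.3, 0.2, -0.8]
grip_width: 46.0
finger_force: 29.9
time: 40.17
tool_pos: [626.8, 5.3, 98.8]
tcp_rot: [3.139, 0.0, 1.57]
contact_force: [-0.9, 0.0, -1.5]
grip_width: 45.8
finger_force: 29.9
t 40.17 pos [626.8   5.3  98.8] yaw 90.0 tot tx -0.0003 ty -0.0015 tz 0.0185 rows 1 each -0.0003 -0.0015 0.0185 spin -0.0 F [-0.9  0.  -1.5] w 45.8 ff 29.9
```

```bash
python3 -m creep '[{"hand":0,"tx":0,"ty":-0.001,"tz":0.01,"spin":0},{"hand":0,"tx":0,"ty":0,"tz":0.006,"spin":0},{"hand":0,"tx":0,"ty":0,"tz":0,"spin":0},{"hand":0,"tx":0,"ty":0,"tz":0,"spin":0},{"hand":0,"tx":0,"ty":0,"tz":0,"spin":0}]'
python3 go.py 625.3 5 80.3 90
```

```text
time: 40.8
tool_pos: [624.8, 5.5, 81.1]
tcp_rot: [-3.141, 0.0, 1.57]
contact_force: [-0.6, 0.2, -1.5]
grip_width: 46.0
finger_force: 30.0
t 40.8 pos [624.8   5.5  81.1] yaw 90.0 tot tx -0.0005 ty 0.0005 tz 0.0008 rows 1 each -0.0005 0.0005 0.0008 spin -0.0 F [-0.6  0.2 -1.5] w 46.0 ff 30.0
```

```bash
python3 -m creep '[{"hand":0,"tx":0,"ty":0,"tz":0.001,"spin":0},{"hand":0,"tx":0,"ty":0,"tz":0,"spin":0},{"hand":0.8,"tx":0,"ty":0,"tz":0,"spin":0},{"hand":0.8,"tx":0,"ty":0,"tz":0,"spin":0},{"hand":0.8,"tx":0,"ty":0,"tz":0,"spin":0}]'
python3 -m creep '[{"hand":0.8,"tx":0,"ty":0,"tz":0,"spin":0},{"hand":0.8,"tx":0,"ty":0,"tz":-0.02,"spin":0},{"hand":0.8,"tx":0,"ty":0,"tz":-0.045,"spin":0},{"hand":0.8,"tx":0,"ty":0,"tz":-0.05,"spin":0},{"hand":0.8,"tx":0,"ty":0,"tz":-0.04,"spin":0}]'
python3 -m creep '[{"hand":0.8,"tx":-0.04,"ty":-0.03,"tz":0,"spin":0},{"hand":0.8,"tx":-0.045,"ty":-0.035,"tz":0,"spin":0},{"hand":0.8,"tx":-0.045,"ty":-0.035,"tz":0,"spin":0},{"hand":0.8,"tx":0,"ty":0,"tz":0,"spin":0},{"hand":0.8,"tx":0,"ty":0,"tz":0,"spin":0}]'
python3 - <<'E'
from plant import cams
from h import *
b=cams.capture("scene")["color"];c=cams.capture("side")["color"]
o=np.hstack([cv2.resize(x[110:270,160:360],(400,320),interpolation=cv2.INTER_CUBIC) for x in(b,c)])
cv2.imwrite("pics/f.png",o[:,:,::-1])
E
```

```text
time: 41.42
tool_pos: [625.0, 5.4, 80.3]
tcp_rot: [3.141, 0.0, 1.57]
contact_force: [0.8, 0.4, -0.5]
grip_width: 70.6
finger_force: 0.0
time: 42.05
tool_pos: [625.1, 5.4, 237.5]
tcp_rot: [3.14, 0.0, 1.57]
contact_force: [-0.6, -0.7, -0.2]
grip_width: 73.7
finger_force: 0.0
time: 42.68
tool_pos: [525.1, -124.5, 235.5]
tcp_rot: [3.141, -0.0, 1.569]
contact_force: [-0.3, 0.0, -1.2]
grip_width: 73.3
finger_force: 0.0
```

View pics/f.png

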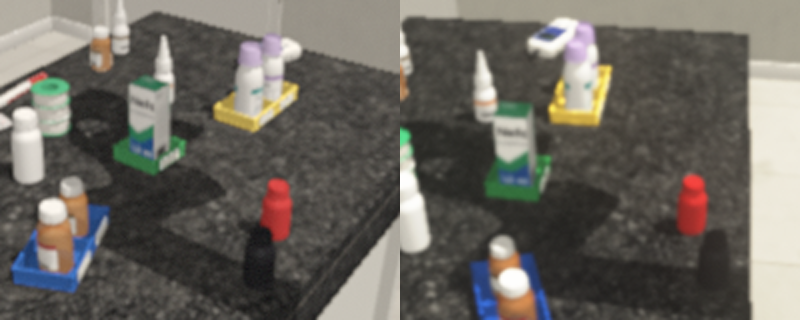

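All five stand upright in their bays: ambers (50,240 and 72,205), carton (148,120), syrups (250,80 and 272,70). The bystanders are untouched and the gripper is clear.

```bash
python3 -c "
from plant import close_job
print(close_job())"
```

```text
the job is handed in; nothing more can be done
None
```

I handed the job in at about 43 s on the robot's clock: in the last pictures both brown bottles stood in the blue tray, both syrup bottles in the yellow and the carton in the green, all upright, with the bystanders not moved.

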